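# Set up a bench polariscope for a visor stress check

### The arm

A 7-joint arm with a two-finger parallel gripper is mounted at the origin on the work surface. World frame = base frame: x ahead of the robot, y to its left, z up, the work surface at z = 0. Lengths are in m, angles in rad, forces in N, time in s.
With the tool pointing down it reaches from about 0.425 to 0.875 m from the base axis. Payload 4.7 kg.
Tool frame: the origin (TCP) lies midway between the tips of the shut fingers; the grasp point (between the pads) lies 19 mm behind it; z points along the fingers, y is the line along which they close (so a half turn about z gives the same grasp; the last joint's range is limited). The gripper opens to 87 mm and grips with 3 to 60 N. Pads are 19 mm wide; open, the fingers measure 117 mm over their backs; the gripper's body (75 mm by 190 mm) begins 51 mm behind the grasp point.
Start: joints at [1.135, 0.321, -0.07, 1.45, 0.023, 1.371, -0.057], TCP at [0.283, -0.585, 0.223] pointing down, gripper open.
Joint ranges: [-2.86, 2.86], [-0.3, 2.09], [-1.38, 1.24], [0.06, 2.45], [-1.56, 4.7], [0.09, 2.05], [-2.69, 2.69]. Speed limits (rad/s): [2.57, 2.57, 3.14, 3.14, 3.14, 3.14, 3.14].

### API

Orientations are given as a rotation vector (axis times angle).
In Python, from bench import ctrl, get_image, calibration gives the robot as it stands.
- The arm moves only by the tool apply_moves, never from a script. Its arguments are lists of equal length, an entry for each row: "dp": the shift along the tool's x, y, z in m, a list of three; "twist": the turn, a rotation vector about the tool's x, y, z in rad, a list of three; "fingers": the closure, from 0 (fully open) to 1 (shut). In form: {"dp": [[dx, dy, dz], ...], "twist": [[ax, ay, az], ...], "fingers": [fingers, ...]}. A call has 1 to 10 rows; each row shifts and turns the commanded pose from where the row before left it, along the tool's axes as they then stand; what a row does not reach is not made up. A row lasts 1/10 s, in which the tool goes at most 50 mm and 8.59 degrees, less where a joint would pass 70% of its speed; a pose out of reach is approached as far as the arm can. A call is refused whole if a number of a shift passes 0.05 or a number of a turn 0.15, either way. A call with a gripper value outside its range is refused whole. The fingers move at their own pace and stop on an object; "newtons" is the grip in N (left out, the last holds). Time passes only in rows, so rows that do not move let the fingers close. It gives the time, the measured TCP pose, the force, the opening and the grip force at its end, in the units of the state.
- ctrl.get_state(): the state, without advancing time (a new reading comes with each control period).
- get_image(name): name is "scene" or "side" or "wrist"; returns the picture (384x512x3 uint8, red, green, blue); there is no depth.
- calibration(name): a dict with "fx", "fy", "cx", "cy" (pixels), "eye" and "attitude" of the camera in the world; the wrist camera has in their place "hand_eye" (4x4, takes a point from camera to tool coordinates, whose origin is the TCP and whose axes are the flange's). Camera axes: x right, y up, looking along -z (the intrinsics and any distortion apply to the point x, -y, -z); pixel columns grow to the right and rows downward; lengths in m; the calibration is good to about 2 mm. A picture is of the moment at which its call begins: read the wrist's pose just before it. calibration takes no time and is no camera call.
- ctrl.close_job(): hands the job in; it is judged then, once.
The state is a dict: "time": time; "joint_positions": joint angles; "qd": joint speeds; "joint_torque": joint torques, N m; "position": TCP position; "tool_rot": TCP orientation; "ft_force": force on the tool from outside, world axes, zero at the start; "torque": the same for the moment, N m; "grip_width": opening from 0.0 (shut) to 1.0 (fully open); "grip_force": force on a finger pad.
Only numpy, scipy, OpenCV 4.12 (cv2) and the standard library are available. Lean on these libraries where they do the work, as an engineer would, in place of code of your own. Each camera call takes 0.05 s, during which the arm holds its last target. There are 200 camera calls.

### The job

Set up the polariscope to check the clear visor sample for stress: with a fingertip gently push the lever of the analyser ring around its arc until the ring's index line stands at the zero mark, the longest mark in the middle of the scale, and push the tint-plate slide on the head's side fully home. Push only: do not grip or lift anything, and leave the sample and the things on the bench as they are.

Things in the scene. Friction and masses are not known exactly. Their poses are not given: they have to be found in the camera images.
- polariscope: Bench polariscope, fixed: white lamp base 295 x 240 mm, 80 mm high; a column at its back carries a round black head (160 mm across, 196 to 236 mm above the table) over the base. Origin on the table under the ring's axis; x points from the operator's side to the column, y to the operator's left, z up. Column 130 mm along +x, top 246 mm high; only the lever's post is higher
- ring_axis (a point): the vertical axis of the analyser ring at the head's top face (236 mm above the table). The ring, 111 mm across, lies in the head's top, stands 5 mm proud, has a dark window 83 mm across and one dark index line in the direction of its lever
- zero_mark (a point): outer end of the zero mark on the head's aluminium top plate, 78.5 mm from the axis towards the polariscope's -x. The scale runs 60 degrees to either side of it: a 21 mm long mark at zero, 12 mm marks every 15 degrees, 6 mm marks every 5 degrees; no numbers
- lever_post (a point): middle (241 mm above the table) of the upright black finger post, 16 mm in diameter, top at 258 mm, at the end of the ring's lever, 115 mm from the axis. The lever is a steel blade 12 mm wide (218 to 224 mm high) from a slot in the head's side. From above, post, index line and axis are in line. It takes 2 to 3 N to push the post sideways; it stays where it is left
- analyser (a joint): angle of the analyser ring, rad: 0 with index line and lever at the zero mark, positive when the lever has gone anticlockwise seen from above (towards the polariscope's -y, the operator's right), stops at -1.15 and 1.15. Starts between -0.95 and -0.35 (lever on the operator's left)
- slide_face (a point): middle of the outer face of the tint-plate slide's black end plate, on the head's right (-y of the polariscope), 208 mm high. The plate is 50 mm wide (along x), 26 mm high, 8 mm thick, on a flat bar that runs into the head. Push it towards the polariscope's +y, about 3 N; it stays where left. Home, the plate lies flat against the head and this point is 93 mm from the axis
- tint_slide (a joint): travel of the tint-plate slide, m: 0 fully out, 0.040 fully home (a hard stop). It starts between 0 and 0.018
- sample: clear visor sample with a black rib, 60 x 44 x 7 mm, loose on the lamp base's round window under the head (83 mm above the table); origin under its centre; stays there
- rinse_bottle: white bottle 64 mm across, 165 mm high, standing to the left; origin under its centre; bystander
- headband: white printed face-shield headband, open bow 180 x 160 mm, 20 mm high, on the table front left; origin on the table inside the bow; bystander
- caliper: steel caliper 235 mm long with a black slide, 12 mm high, lying on the table front right; origin under the middle of its bar; bystander
- spool: filament spool lying flat, 190 mm across, 60 mm high, on the table to the right; origin under its centre; bystander

How it is judged:
At the end, for the whole second after the job is handed in: The index line of the analyser ring stands within 3 degrees (0.0525 rad) of the zero mark and is at rest, the tint-plate slide is within 2.5 mm of its stop, the sample lies within 6 mm and the rinse bottle, headband, caliper and spool within 15 mm of where they were (value of joint analyser between -0.0525 and 0.0525 rad and velocity of joint analyser between -0.02 and 0.02 rad/s and value of joint tint_slide above 0.0375 m and distance of sample from where it was at the start of the episode below 0.006 m and distance of each of rinse_bottle, headband, caliper, spool from where it was at the start of the episode below 0.015 m); the robot touches nothing.
It fails at once if the lever is gripped or forced (more than 15 N between the fingers and the ring with its lever) (contact force between the fingers and analyser above 15 N).
It fails at once if the slide is gripped or rammed (more than 30 N between the fingers and the slide) (contact force between the fingers and tint_slide above 30 N).
It fails at once if the sample is shifted by more than 6 mm or lifted (distance of sample from where it was at the start of the episode above 0.006 m).
It fails at once if the bottle, headband, caliper or spool is shifted by more than 15 mm or lifted (distance of any of rinse_bottle, headband, caliper, spool from where it was at the start of the episode above 0.015 m).
It also fails if it takes over 48 s, if anything falls off the work surface, if the arm or the gripper's body presses on something with over 40 N, if the wrist force passes 120 N, or if a joint passes its speed limit or range.

## Working session

There is one attempt and no reset: what is moved stays moved. The work goes in short steps, Python scripts to look and compute and a tool call to move; the robot and the scene stay as the last step left them, time stands still between calls to the robot, and variables do not carry over. Pictures are saved under pics/ and viewed, at most 10 in all, crops included, and the job is handed in when it is done.

Besides the shell and the picture viewer there is one more tool, called after "Request:" as name(argument=value, ...) on one line, values as JSON. apply_moves: Moves the arm, as the interface text tells. Its arguments: {"type":"object","properties":{"dp":{"type":"array"},"twist":{"type":"array"},"fingers":{"type":"array"},"newtons":{"type":"number"}},"required":["dp","twist","fingers"]}

```bash
mkdir -p pics; python3 - <<'E'
from bench import ctrl,get_image,calibration
import cv2
s=ctrl.get_state();print(s)
for n in("scene","side"):
    print(n,calibration(n))
    cv2.imwrite(f"pics/{n}0.png",cv2.cvtColor(get_image(n),cv2.COLOR_RGB2BGR))
print(calibration("wrist"))
E
```

```text
{'time': 0.0, 'joint_positions': array([ 1.13510103,  0.32184397, -0.07005529,  1.45166323,  0.02264886,
        1.37082803, -0.05689911]), 'qd': array([ 0.00061014,  0.00086419, -0.0026155 ,  0.0015446 ,  0.00018331,
       -0.0005083 ,  0.00090202]), 'joint_torque': array([-1.37911562e-05, -4.91283560e+01, -4.03362829e-01, -3.12526739e+01,
       -6.37995685e-02,  4.34631889e-02,  1.62660695e-04]), 'position': array([ 0.28228631, -0.58488197,  0.22145362]), 'tool_rot': array([-3.06065365e+00, -7.00199537e-01,  9.22277360e-04]), 'ft_force': array([ 0.36504032, -0.44787847, -0.0480964 ]), 'torque': array([-0.00746888, -0.02335134,  0.01829896]), 'grip_force': 0.0, 'grip_width': 0.9943778435298009}
scene {'fx': 361.2981070381758, 'fy': 361.2981070381758, 'cx': 256.7406378827487, 'cy': 192.33954279269582, 'eye': array([ 1.4318709 , -0.12078376,  0.76161411]), 'attitude': array([0.81783626, 0.72342518, 1.31833577])}
side {'fx': 384.7265222313871, 'fy': 384.7265222313871, 'cx': 256.24666970346453, 'cy': 188.89448642263667, 'eye': array([ 1.01939671, -0.77634866,  0.82343089]), 'attitude': array([0.92369854, 0.27937403, 0.57692241])}
{'fx': 291.1071089420225, 'fy': 291.1071089420225, 'cx': 260.30448819149063, 'cy': 192.55507514228066, 'hand_eye': array([[ 1.28647728e-04,  9.67561968e-01,  2.52633768e-01,
         6.91250627e-02],
       [ 9.99999484e-01, -3.79010902e-04,  9.42347787e-04,
         6.89017552e-04],
       [ 1.00753083e-03,  2.52633516e-01, -9.67561518e-01,
        -1.62839725e-01],
       [ 0.00000000e+00,  0.00000000e+00,  0.00000000e+00,
         1.00000000e+00]])}
```

View pics/scene0.png

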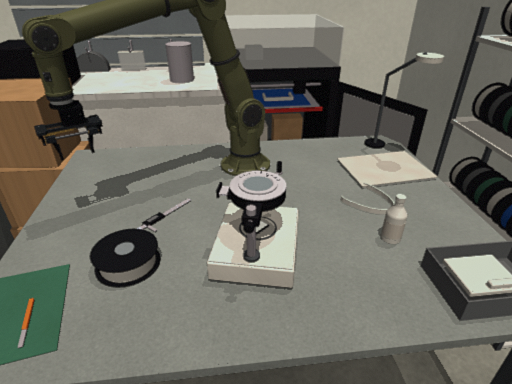

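View pics/side0.png

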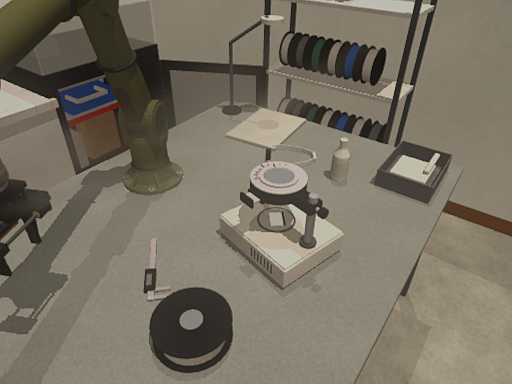

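Scene: the ring is at about (258,184), the post at (279,167), the slide plate at (219,190) and the column at (252,215). Side: the ring is at (278,178), the post at (268,154), the slide plate at (249,200) and the column top at (313,198). I'll zoom in on both.

```bash
python3 - <<'E'
import cv2,numpy as np
a=cv2.imread("pics/scene0.png")[150:250,205:305];b=cv2.imread("pics/side0.png")[140:240,230:330]
cv2.imwrite("pics/z.png",np.hstack([cv2.resize(i,(400,400),interpolation=cv2.INTER_CUBIC) for i in(a,b)]))
E
```

```text
(no output)
```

View pics/z.png

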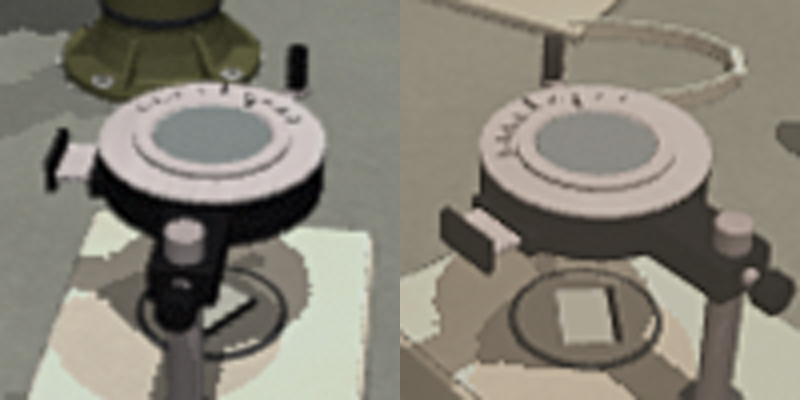

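```bash
cat > h.py <<'E'
import numpy as np
from scipy.spatial.transform import Rotation as R
from bench import ctrl,get_image,calibration
def ray(n,u,v,st=None):
    c=calibration(n);d=np.array([(u-c["cx"])/c["fx"],-(v-c["cy"])/c["fy"],-1])
    if n=="wrist":
        H=c["hand_eye"];T=R.from_rotvec(st["tool_rot"])
        return st["position"]+T.apply(H[:3,3]),T.apply(H[:3,:3]@d)
    return c["eye"],R.from_rotvec(c["attitude"]).apply(d)
def atz(n,u,v,z,st=None):
    e,d=ray(n,u,v,st);return (e+d*(z-e[2])/d[2]).round(4)
E
python3 - <<'E'
from h import *
for k,z,s,t in [("axis",.241,(258,183.9),(279.1,175.5)),("col",.246,(251,208),(313.5,195.5)),("posttop",.258,(279.5,162),(268.3,148.8)),("slide",.208,(219.3,190),(246.8,199.8)),("sample",.09,None,None)]:
    if s:print(k,atz("scene",*s,z),atz("side",*t,z))
s=ctrl.get_state();print(R.from_rotvec(s["tool_rot"]).as_matrix().round(3))
E
```

```text
axis [ 0.5746 -0.0131  0.241 ] [ 0.5687 -0.0177  0.241 ]
col [ 0.6962 -0.0458  0.246 ] [ 0.6919 -0.0493  0.246 ]
posttop [0.4839 0.063  0.258 ] [0.4789 0.0617 0.258 ]
slide [ 0.5409 -0.1215  0.208 ] [ 0.5372 -0.124   0.208 ]
[[ 0.901  0.435 -0.001]
 [ 0.435 -0.901  0.002]
 [-0.    -0.002 -1.   ]]
```

Both cameras agree to about 5 mm. The axis is near (0.572,-0.015), polariscope yaw is about -14.7°, the lever is at about -0.45 rad, and the slide needs about 20 mm. I'll rise, turn the tool's x towards the polariscope's +y and shut the fingers.

Request:
apply_moves(dp=[[0,0,-0.016],[0,0,-0.016],[0,0,-0.016],[0,0,-0.016],[0,0,-0.016],[0,0,-0.016],[0,0,-0.016],[0,0,-0.016],[0,0,-0.016],[0,0,-0.016]], twist=[[0,0,-0.0864],[0,0,-0.0864],[0,0,-0.0864],[0,0,-0.0864],[0,0,-0.0864],[0,0,-0.0864],[0,0,-0.0864],[0,0,-0.0864],[0,0,-0.0864],[0,0,-0.0864]], fingers=[1,1,1,1,1,1,1,1,1,1])

```text
time: 1.1
position: [0.2825, -0.5852, 0.3826]
tool_rot: [-2.484, -1.922, -0.0]
ft_force: [0.3, -0.7, 0.7]
grip_width: 0.174
grip_force: 0.0
```

```bash
cat >> h.py <<'E'
def to(p):
    s=ctrl.get_state();T=R.from_rotvec(s["tool_rot"])
    print("t",s["time"],"pos",s["position"].round(4),"F",s["ft_force"].round(1),"w",round(s["grip_width"],3));print(T.as_matrix().round(3))
    print("tool delta",T.inv().apply(np.array(p)-s["position"]).round(4))
E
python3 -c "
from h import *
to([.58,.014,.38]);print(ctrl.get_state()['joint_positions'].round(2))"
```

```text
t 1.1 pos [ 0.2825 -0.5852  0.3826] F [ 0.3 -0.7  0.7] w 0.174
[[ 0.251  0.968 -0.   ]
 [ 0.968 -0.251  0.001]
 [ 0.001 -0.001 -1.   ]]
tool delta [0.6547 0.1378 0.003 ]
[ 1.2   0.31 -0.17  1.15  0.05  1.68  0.79]
```

Request:
apply_moves(dp=[[0.0328,0.0069,0],[0.0328,0.0069,0],[0.0328,0.0069,0],[0.0328,0.0069,0],[0.0328,0.0069,0],[0.0328,0.0069,0],[0.0328,0.0069,0],[0.0328,0.0069,0],[0.0328,0.0069,0],[0.0328,0.0069,0]], twist=[[0,0,0],[0,0,0],[0,0,0],[0,0,0],[0,0,0],[0,0,0],[0,0,0],[0,0,0],[0,0,0],[0,0,0]], fingers=[1,1,1,1,1,1,1,1,1,1])

```text
time: 2.1
position: [0.4329, -0.2843, 0.3822]
tool_rot: [-2.488, -1.918, 0.001]
ft_force: [0.0, 0.3, 0.1]
grip_width: 0.009
grip_force: 0.0
```

Request:
apply_moves(dp=[[0.0328,0.0069,0],[0.0328,0.0069,0],[0.0328,0.0069,0],[0.0328,0.0069,0],[0.0328,0.0069,0],[0.0328,0.0069,0],[0.0328,0.0069,0],[0.0328,0.0069,0],[0.0328,0.0069,0],[0,0,0]], twist=[[0,0,0],[0,0,0],[0,0,0],[0,0,0],[0,0,0],[0,0,0],[0,0,0],[0,0,0],[0,0,0],[0,0,0]], fingers=[1,1,1,1,1,1,1,1,1,1])

```text
time: 3.1
position: [0.5684, -0.0099, 0.3818]
tool_rot: [-2.477, -1.927, -0.003]
ft_force: [0.3, 0.6, 0.5]
grip_width: 0.002
grip_force: 0.0
```

```bash
python3 - <<'E'
from h import *
import cv2,pickle
to([.58,.014,.38]);s=ctrl.get_state();pickle.dump(s,open("w1.pkl","wb"))
cv2.imwrite("pics/w1.png",cv2.resize(cv2.cvtColor(get_image("wrist"),cv2.COLOR_RGB2BGR),None,fx=1.5,fy=1.5,interpolation=cv2.INTER_CUBIC))
E
```

```text
t 3.1 pos [ 0.5684 -0.0099  0.3818] F [0.3 0.6 0.5] w 0.002
[[ 0.246  0.969 -0.001]
 [ 0.969 -0.246  0.004]
 [ 0.003 -0.002 -1.   ]]
tool delta [0.026  0.0054 0.0019]
```

View pics/w1.png

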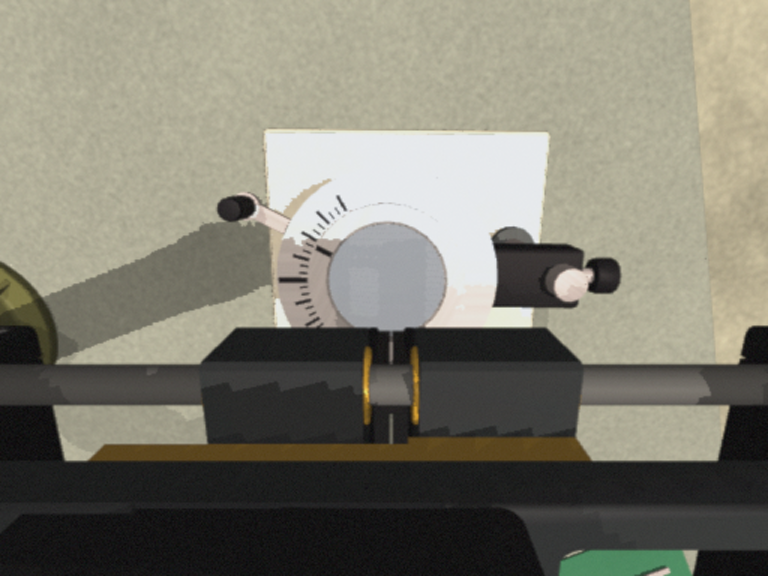

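The wrist picture shows (1.5x pixels) the window centre at about (387,281), the zero mark from about (279,280) to (308,280), the post's top at (231,209), the column top at (570,281) and the index line from about (316,248) to (330,256).

```bash
python3 - <<'E'
from h import *
import pickle
s=pickle.load(open("w1.pkl","rb"))
f=lambda x,y,z:atz("wrist",(x+.5)/1.5-.5,(y+.5)/1.5-.5,z,s)
a=f(387,281,.241)
pts=dict(col=f(570,281,.246),posttop=f(231,209,.258),zero=f(279,280,.236),idx=f(318,249,.241),winR=f(446,281,.241))
print(a)
for k,p in pts.items():
    d=(p-a)[:2];print(k,p,np.hypot(*d).round(4),np.degrees(np.arctan2(d[1],d[0])).round(1))
E
```

```text
[ 0.5651 -0.0133  0.241 ]
col [ 0.6901 -0.0437  0.246 ] 0.1286 -13.7
posttop [0.4801 0.0618 0.258 ] 0.1134 138.5
zero [0.4888 0.0055 0.236 ] 0.0786 166.2
idx [0.5238 0.0209 0.241 ] 0.0536 140.4
winR [ 0.606  -0.0236  0.241 ] 0.0422 -14.1
```

Everything agrees with the given sizes (128.6 vs 130, 113 vs 115, 78.6 vs 78.5 mm). The lever is at about -0.47 rad. The tool's x and y axes match the polariscope's +y and +x. Next I go to a spot 30 mm clear of the post on its left side.

```bash
cat >> h.py <<'E'
A=np.array([.5675,-.0142]);ex=np.array([.9694,-.2453]);ey=np.array([.2453,.9694])
def pol(px,py,z): return np.r_[A+px*ex+py*ey,z]
def where():
    d=ctrl.get_state()["position"]-np.r_[A,0];print("pol",(d[:2]@ex).round(4),(d[:2]@ey).round(4),d[2].round(4))
E
python3 -c "
from h import *
to(pol(-.103,.100,.237));where();print(atz('scene',393,240,0))"
```

```text
t 3.15 pos [ 0.5679 -0.0131  0.3819] F [0.2 0.  0.2] w 0.001
[[ 0.249  0.969 -0.001]
 [ 0.969 -0.249  0.001]
 [ 0.001 -0.001 -1.   ]]
tool delta [ 0.0983 -0.1032  0.1451]
pol 0.0001 0.0012 0.3819
[0.581  0.4301 0.    ]
```

Request:
apply_moves(dp=[[0.0197,-0.0206,0],[0.0197,-0.0206,0],[0.0197,-0.0206,0],[0.0197,-0.0206,0],[0.0197,-0.0206,0],[0,0,0.029],[0,0,0.029],[0,0,0.029],[0,0,0.029],[0,0,0.029]], twist=[[0,0,0],[0,0,0],[0,0,0],[0,0,0],[0,0,0],[0,0,0],[0,0,0],[0,0,0],[0,0,0],[0,0,0]], fingers=[1,1,1,1,1,1,1,1,1,1])

```text
time: 4.15
position: [0.493, 0.1036, 0.2363]
tool_rot: [2.489, 1.915, -0.001]
ft_force: [-0.1, -0.1, 0.0]
grip_width: 0.008
grip_force: 0.0
```

Request:
apply_moves(dp=[[-0.006,0,0],[-0.006,0,0],[-0.006,0,0],[0,0,0]], twist=[[0,0,0],[0,0,0],[0,0,0],[0,0,0]], fingers=[1,1,1,1])

```text
time: 4.55
position: [0.4895, 0.0865, 0.2392]
tool_rot: [2.488, 1.914, 0.002]
ft_force: [-0.6, -0.2, 0.2]
grip_width: 0.005
grip_force: 0.0
```

```bash
python3 - <<'E'
from h import *
import cv2
to(pol(-.103,.0688,.237));where()
a=get_image("scene")[130:230,205:305];b=get_image("side")[110:210,230:330]
cv2.imwrite("pics/z2.png",cv2.cvtColor(np.hstack([cv2.resize(i,(400,400),interpolation=cv2.INTER_CUBIC) for i in(a,b)]),cv2.COLOR_RGB2BGR))
E
```

```text
t 4.55 pos [0.4895 0.0865 0.2392] F [-0.6 -0.2  0.2] w 0.005
[[ 0.257  0.967  0.003]
 [ 0.967 -0.257 -0.001]
 [-0.     0.003 -1.   ]]
tool delta [-0.0098 -0.0026  0.0022]
pol -0.1003 0.0785 0.2392
```

View pics/z2.png

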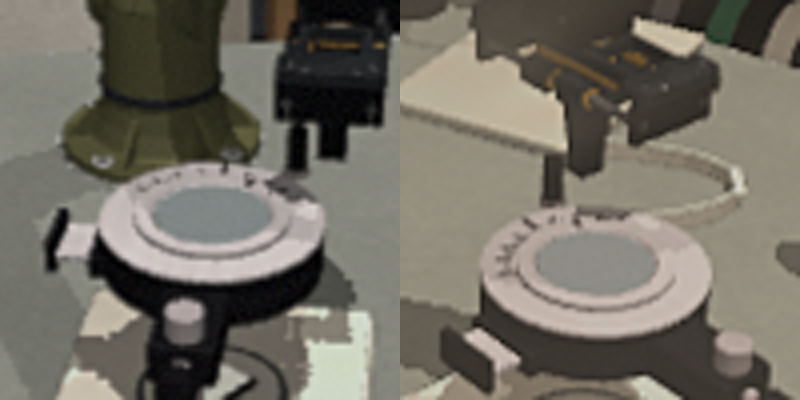

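The finger stands about 10 mm to the left of the post, with a clear gap and at the right height. I push gently along the arc.

Request:
apply_moves(dp=[[-0.003,-0.001,0],[-0.003,-0.001,0],[-0.003,-0.001,0],[-0.003,-0.001,0],[-0.003,-0.001,0],[-0.003,-0.001,0],[-0.003,-0.001,0],[-0.003,-0.001,0]], twist=[[0,0,0],[0,0,0],[0,0,0],[0,0,0],[0,0,0],[0,0,0],[0,0,0],[0,0,0]], fingers=[1,1,1,1,1,1,1,1])

```text
time: 5.45
position: [0.4739, 0.0678, 0.2374]
tool_rot: [-2.485, -1.919, 0.001]
ft_force: [-3.6, 5.1, 0.1]
grip_width: 0.003
grip_force: 2.3
```

```bash
python3 -c "
from h import *
to(pol(-.115,.0175,.237));where()"
```

```text
t 5.45 pos [0.4739 0.0678 0.2374] F [-3.6  5.1  0.1] w 0.003
[[ 0.253  0.967 -0.002]
 [ 0.967 -0.253  0.001]
 [ 0.001 -0.002 -1.   ]]
tool delta [-0.0391 -0.0038  0.0004]
pol -0.1109 0.0566 0.2374
```

```bash
python3 - <<'E'
from h import *
import cv2
a=get_image("scene")[130:230,205:305];b=get_image("side")[110:210,230:330]
cv2.imwrite("pics/z3.png",cv2.cvtColor(np.hstack([cv2.resize(i,(400,400),interpolation=cv2.INTER_CUBIC) for i in(a,b)]),cv2.COLOR_RGB2BGR))
to(pol(-.115,.0175,.237));where();s=ctrl.get_state();print(s["torque"])
E
```

```text
t 5.55 pos [0.4738 0.0672 0.2374] F [-2.9  3.8  0.4] w 0.003
[[ 0.254  0.967 -0.002]
 [ 0.967 -0.254  0.   ]
 [-0.    -0.002 -1.   ]]
tool delta [-0.0385 -0.0039  0.0004]
pol -0.1108 0.0559 0.2374
[ 0.80267519  0.57978957 -0.07943487]
```

View pics/z3.png

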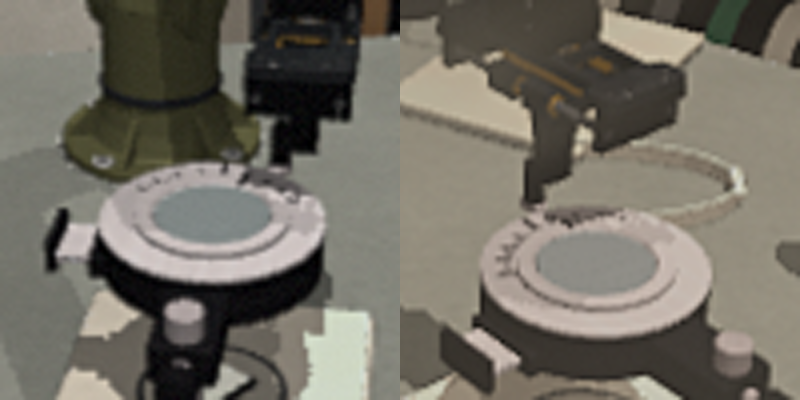

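The post is moving: its foot went from x=297 to x=280 in the scene crop. The force has an unneeded inward part, so I push on straight along the tool's -x to let it relax.

Request:
apply_moves(dp=[[-0.002,0.001,0],[-0.003,0.001,0],[-0.003,0,0],[-0.003,0,0],[-0.003,0,0]], twist=[[0,0,0],[0,0,0],[0,0,0],[0,0,0],[0,0,0]], fingers=[1,1,1,1,1])

```text
time: 6.05
position: [0.4728, 0.053, 0.2373]
tool_rot: [-2.487, -1.919, 0.001]
ft_force: [-0.1, 3.1, -0.7]
grip_width: 0.006
grip_force: 1.5
```

```bash
python3 -c "
from h import *
to(pol(-.115,.0175,.237));where()"
```

```text
t 6.05 pos [0.4728 0.053  0.2373] F [-0.1  3.1 -0.7] w 0.006
[[ 0.254  0.967 -0.001]
 [ 0.967 -0.254 -0.   ]
 [-0.    -0.001 -1.   ]]
tool delta [-0.0245 -0.0065  0.0003]
pol -0.1083 0.0419 0.2373
```

Request:
apply_moves(dp=[[-0.003,-0.0005,0],[-0.003,-0.0005,0],[-0.003,-0.0005,0],[-0.003,-0.0005,0],[-0.003,-0.0005,0],[-0.003,0,0],[0,0,0]], twist=[[0,0,0],[0,0,0],[0,0,0],[0,0,0],[0,0,0],[0,0,0],[0,0,0]], fingers=[1,1,1,1,1,1,1])

```text
time: 6.75
position: [0.4662, 0.0351, 0.2376]
tool_rot: [2.488, 1.917, -0.001]
ft_force: [-0.1, 1.1, 0.2]
grip_width: 0.002
grip_force: 0.3
```

```bash
python3 - <<'E'
from h import *
import cv2
to(pol(-.115,.0175,.237));where()
a=get_image("scene")[140:215,215:290];b=get_image("side")[130:205,240:315]
cv2.imwrite("pics/z4.png",cv2.cvtColor(np.hstack([cv2.resize(i,(400,400),interpolation=cv2.INTER_CUBIC) for i in(a,b)]),cv2.COLOR_RGB2BGR))
E
```

```text
t 6.75 pos [0.4662 0.0351 0.2376] F [-0.1  1.1  0.2] w 0.002
[[ 0.255  0.967  0.   ]
 [ 0.967 -0.255 -0.001]
 [-0.001  0.001 -1.   ]]
tool delta [-0.0055 -0.0047  0.0006]
pol -0.1103 0.023 0.2376
```

View pics/z4.png

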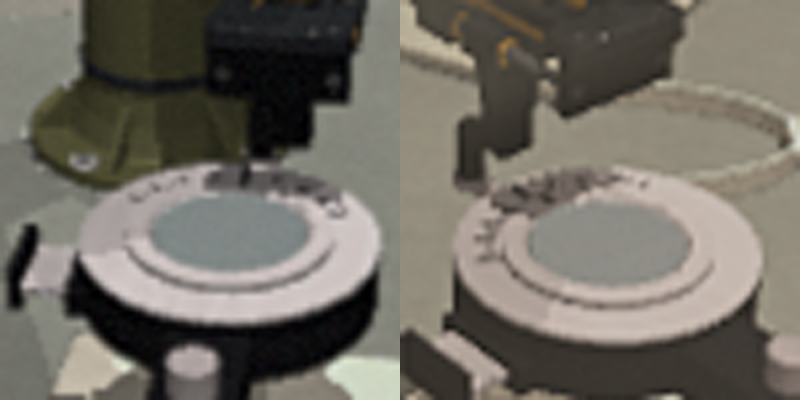

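The finger is against the post just short of zero. I push 5 mm more, back off, rise and check from above.

Request:
apply_moves(dp=[[-0.002,0,0],[-0.002,0,0],[-0.001,0,0],[0,0,0],[0.015,0,0],[0.02,0,0],[0,0,-0.045],[0,0,-0.045],[0,0.04,-0.045],[0,0.04,0]], twist=[[0,0,0],[0,0,0],[0,0,0],[0,0,0],[0,0,0],[0,0,0],[0,0,0],[0,0,0],[0,0,0],[0,0,0]], fingers=[1,1,1,1,1,1,1,1,1,1])

```text
time: 7.85
position: [0.5471, 0.0462, 0.3718]
tool_rot: [2.481, 1.912, 0.011]
ft_force: [-0.2, -1.3, 0.7]
grip_width: 0.007
grip_force: 0.0
```

Request:
apply_moves(dp=[[-0.03,0.03,0],[-0.03,0,0],[0,0,0],[0,0,0]], twist=[[0,0,0],[0,0,0],[0,0,0],[0,0,0]], fingers=[1,1,1,1])

```text
time: 8.25
position: [0.5582, -0.0204, 0.3645]
tool_rot: [-2.49, -1.915, 0.002]
ft_force: [-0.5, 0.0, 0.4]
grip_width: 0.01
grip_force: 0.0
```

```bash
python3 - <<'E'
from h import *
import cv2,pickle
where();s=ctrl.get_state();pickle.dump(s,open("w2.pkl","wb"))
im=get_image("wrist")[40:340,100:450]
cv2.imwrite("pics/w2.png",cv2.resize(cv2.cvtColor(im,cv2.COLOR_RGB2BGR),None,fx=2,fy=2,interpolation=cv2.INTER_CUBIC))
E
```

```text
pol -0.0075 -0.0082 0.3645
```

View pics/w2.png

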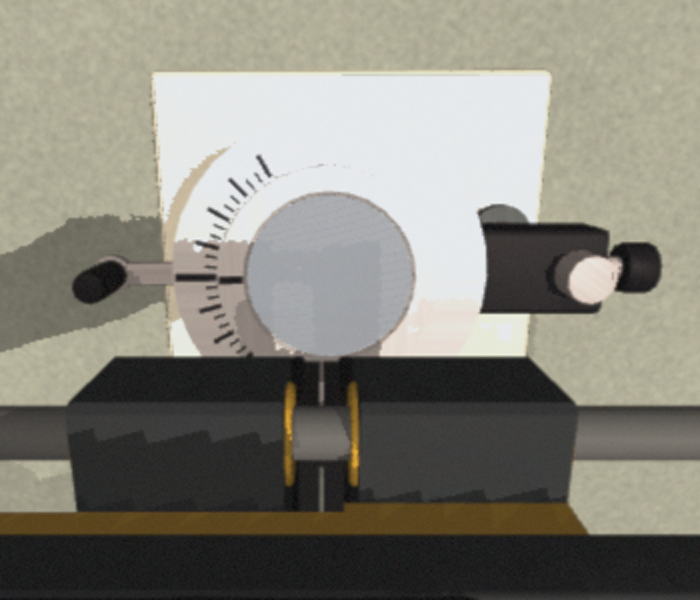

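The index line, from (219,280) to (245,280), nearly continues the zero mark, from (176,277) to (217,277). I compute the angle.

```bash
python3 - <<'E'
from h import *
import pickle,cv2
s=pickle.load(open("w2.pkl","rb"))
f=lambda x,y,z:atz("wrist",(x+.5)/2-.5+100,(y+.5)/2-.5+40,z,s)
im=cv2.imread("pics/w2.png",0).astype(int)
for x in(180,190,200,210,214,222,228,234,240):
    c=im[262:296,x];w=np.clip(np.median(c)-25-c,0,None);print(x,round(float((w*np.arange(262,296)).sum()/max(w.sum(),1)),1),end="; ")
a=f(330,273,.241)
for k,p in dict(col=f(592,279,.246),zero=f(176,277,.236),idxout=f(219,280,.241),post=f(96,283,.258)).items():
    d=(p-a)[:2];print(k,np.hypot(*d).round(4),np.degrees(np.arctan2(d[1],d[0])).round(1))
E
```

```text
180 277.2; 190 277.2; 200 277.2; 210 277.4; 214 277.2; 222 280.0; 228 280.0; 234 279.6; 240 279.6; col 0.1291 -15.7
zero 0.0787 167.4
idxout 0.056 168.9
post 0.1111 165.9
```

The ring stands about 1.5 to 2° past zero, inside the tolerance. Next comes the slide: I go to its outer side.

Request:
apply_moves(dp=[[-0.036,0.002,0],[-0.036,0.002,0],[-0.036,0.002,0],[-0.036,0.001,0],[0,0,0.027],[0,0,0.027],[0,0,0.027],[0,0,0.027],[0,0,0.027],[0,0,0.027]], twist=[[0,0,0],[0,0,0],[0,0,0],[0,0,0],[0,0,0],[0,0,0],[0,0,0],[0,0,0],[0,0,0],[0,0,0]], fingers=[1,1,1,1,1,1,1,1,1,1])

```text
time: 9.3
position: [0.5287, -0.1586, 0.2023]
tool_rot: [2.484, 1.921, 0.0]
ft_force: [0.4, -0.1, -0.2]
grip_width: 0.006
grip_force: 0.0
```

Request:
apply_moves(dp=[[0,0,0],[0.004,0,0],[0.004,0,0],[0.004,0,0],[0.004,0,0]], twist=[[0,0,0],[0,0,0],[0,0,0],[0,0,0],[0,0,0]], fingers=[1,1,1,1,1])

```text
time: 9.8
position: [0.5334, -0.1442, 0.2042]
tool_rot: [2.486, 1.918, 0.002]
ft_force: [0.2, 0.1, -0.9]
grip_width: 0.008
grip_force: 0.0
```

```bash
python3 - <<'E'
from h import *
import cv2
to(pol(0,-.1025,.203));where()
a=get_image("scene")[140:240,190:290];b=get_image("side")[130:230,210:310]
cv2.imwrite("pics/z5.png",cv2.cvtColor(np.hstack([cv2.resize(i,(400,400),interpolation=cv2.INTER_CUBIC) for i in(a,b)]),cv2.COLOR_RGB2BGR))
E
```

```text
t 9.8 pos [ 0.5334 -0.1442  0.2042] F [ 0.2  0.1 -0.9] w 0.008
[[ 0.254  0.967  0.002]
 [ 0.967 -0.254 -0.001]
 [-0.     0.002 -1.   ]]
tool delta [0.0319 0.0009 0.0012]
pol -0.0011 -0.1344 0.2042
```

View pics/z5.png

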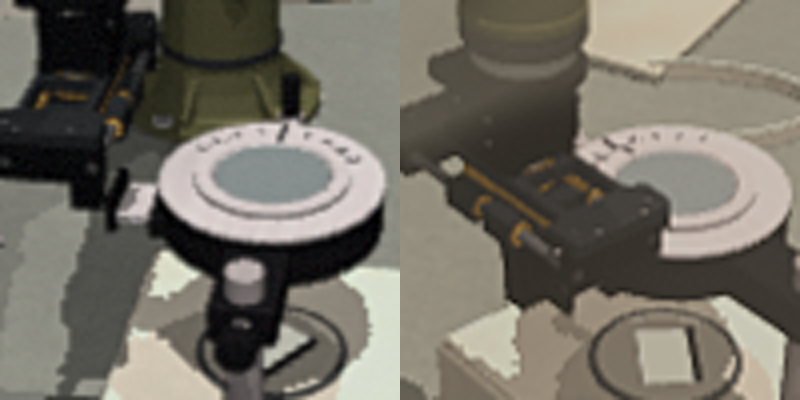

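The finger is just outside the plate, centred and at plate height. I push 27 mm, then finish by force.

Request:
apply_moves(dp=[[0.003,0,0],[0.003,0,0],[0.003,0,0],[0.003,0,0],[0.003,0,0],[0.003,0,0],[0.003,0,0],[0.003,0,0],[0.003,0,0],[0,0,0]], twist=[[0,0,0],[0,0,0],[0,0,0],[0,0,0],[0,0,0],[0,0,0],[0,0,0],[0,0,0],[0,0,0],[0,0,0]], fingers=[1,1,1,1,1,1,1,1,1,1])

```text
time: 10.9
position: [0.5398, -0.1177, 0.2029]
tool_rot: [-2.487, -1.92, -0.001]
ft_force: [-0.8, -1.0, 1.1]
grip_width: 0.003
grip_force: 0.5
```

Request:
apply_moves(dp=[[0.001,0,0],[0.001,0,0],[0,0,0]], twist=[[0,0,0],[0,0,0],[0,0,0]], fingers=[1,1,1])

```text
time: 11.2
position: [0.54, -0.1167, 0.2029]
tool_rot: [2.488, 1.918, 0.0]
ft_force: [-0.6, -1.9, 0.6]
grip_width: 0.002
grip_force: 1.1
```

```bash
python3 -c "
from h import *
to(pol(0,-.1025,.203));where()"
```

```text
t 11.2 pos [ 0.54   -0.1167  0.2029] F [-0.6 -1.9  0.6] w 0.002
[[ 0.254  0.967  0.   ]
 [ 0.967 -0.254 -0.   ]
 [-0.     0.    -1.   ]]
tool delta [ 0.0036  0.0015 -0.0001]
pol -0.0015 -0.1061 0.2029
```

Request:
apply_moves(dp=[[0.001,0,0],[0.001,0,0],[0.001,0,0],[0,0,0]], twist=[[0,0,0],[0,0,0],[0,0,0],[0,0,0]], fingers=[1,1,1,1])

```text
time: 11.6
position: [0.5405, -0.1149, 0.2029]
tool_rot: [2.488, 1.917, -0.002]
ft_force: [-1.2, -5.3, 1.5]
grip_width: 0.008
grip_force: 2.5
```

Request:
apply_moves(dp=[[0.001,0,0],[0.001,0,0],[0,0,0]], twist=[[0,0,0],[0,0,0],[0,0,0]], fingers=[1,1,1])

```text
time: 11.9
position: [0.5405, -0.1149, 0.203]
tool_rot: [2.488, 1.914, -0.005]
ft_force: [-2.5, -7.7, 2.6]
grip_width: 0.003
grip_force: 4.1
```

Two more millimetres of command gave no motion and the force rose to about 8 N, so it is at the stop. I confirm with one more millimetre, then back off and rise for a check.

Request:
apply_moves(dp=[[0.001,0,0],[0.001,0,0],[0,0,0],[0,0,0]], twist=[[0,0,0],[0,0,0],[0,0,0],[0,0,0]], fingers=[1,1,1,1])

```text
time: 12.3
position: [0.5405, -0.1148, 0.203]
tool_rot: [2.489, 1.912, -0.008]
ft_force: [-4.8, -10.8, 1.9]
grip_width: 0.004
grip_force: 5.6
```

Request:
apply_moves(dp=[[-0.02,0,0],[-0.03,0,0],[0,0,-0.04],[0,0,-0.04],[0,0,-0.04],[0,0,-0.04],[0.03,0,0],[0.03,0,0],[0,0,0],[0,0,0]], twist=[[0,0,0],[0,0,0],[0,0,0],[0,0,0],[0,0,0],[0,0,0],[0,0,0],[0,0,0],[0,0,0],[0,0,0]], fingers=[1,1,1,1,1,1,1,1,1,1])

```text
time: 13.3
position: [0.5446, -0.0983, 0.3627]
tool_rot: [-2.484, -1.922, -0.001]
ft_force: [-0.4, -0.9, 0.2]
grip_width: 0.004
grip_force: 0.0
```

```bash
python3 - <<'E'
from h import *
import cv2
where()
a=get_image("wrist")[30:330,90:390];b=get_image("side")[130:230,230:330]
o=np.hstack([cv2.resize(a,(500,500),interpolation=cv2.INTER_CUBIC),np.vstack([cv2.resize(b,(300,300),interpolation=cv2.INTER_CUBIC),np.zeros((200,300,3),np.uint8)])])
cv2.imwrite("pics/w3.png",cv2.cvtColor(o,cv2.COLOR_RGB2BGR))
E
```

```text
pol -0.0016 -0.0871 0.3627
```

View pics/w3.png

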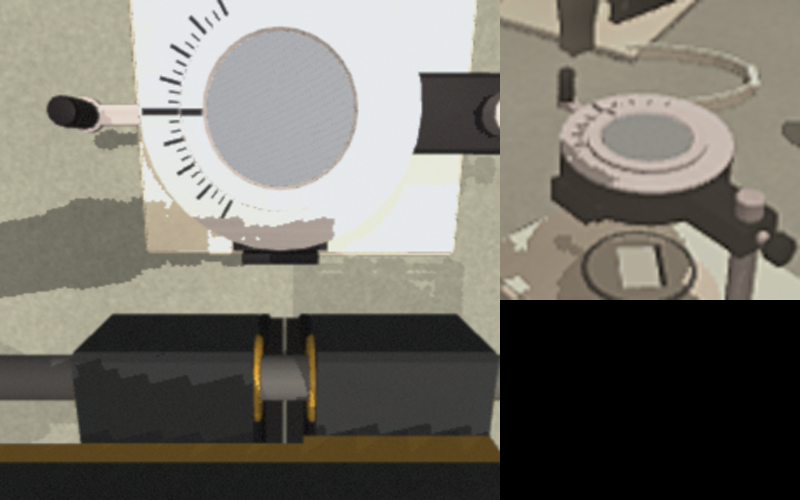

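The slide's plate lies flat against the head and the sample is in place. I measure the ring angle precisely: the index line's lateral offset from the zero mark's line, with the two heights allowed for.

```bash
python3 - <<'E'
from h import *
import cv2,pickle
def ang(im,s,c0,rows):
    g=im.mean(2)
    P=[];Q=[]
    for u in range(*c0):
        c=g[rows[0]:rows[1],u];w=np.clip(np.median(c)-40-c,0,None)
        if w.sum()<20: continue
        v=rows[0]+(w*np.arange(len(c))).sum()/w.sum()
        p=[(atz("wrist",u,v,z,s)[:2]-A) for z in(.236,.241)]
        r=[-(q@ex) for q in p]
        if .060<r[0]<.077:P.append(p[0])
        elif .044<r[1]<.054:Q.append(p[1])
        #print(u,v,w.sum())
    P,Q=np.array(P),np.array(Q)
    print(len(P),len(Q))
    k=np.polyfit(P@ex,P@ey,1);off=Q@ey-np.polyval(k,Q@ex)
    k0=[0,np.mean(P@ey)];off0=Q@ey-k0[1]
    print("slopes",k[0],np.polyfit(Q@ex,Q@ey,1)[0],"off mm",off.mean()*1e3,off0.mean()*1e3,"deg past zero",np.degrees(-off.mean()/.049),np.degrees(-off0.mean()/.049))
s=ctrl.get_state();im=get_image("wrist");ang(im,s,(170,216),(92,102))
w=cv2.imread("pics/w2.png");w=cv2.resize(w,None,fx=.5,fy=.5,interpolation=cv2.INTER_AREA)
full=np.full((384,512,3),255,np.uint8);full[40:340,100:450]=w
ang(full,pickle.load(open("w2.pkl","rb")),(185,224),(172,186))
E
```

```text
18 8
slopes -0.00031587743494695996 0.020087237821483864 off mm -0.6344061239678729 -0.6403523611111125 deg past zero 0.7418121102165798 0.748765054957224
16 8
slopes -0.002986813135169341 0.008979768841125262 off mm -0.30666114690657487 -0.363700000000008 deg past zero 0.3585793767017971 0.42527500018180614
```

The ring is 0.4 to 0.75° past zero from two views, well within 3°. The slide is home and the arm is clear, so I hand in.

```bash
python3 -c "
from bench import ctrl
print(ctrl.close_job())"
```

```text
the job is handed in; nothing more can be done
None
```

The job is handed in: the analyser's index line measured 0.4 to 0.75° past the zero mark, the tint-plate slide is against its stop, the sample and bench items were not touched, and the arm ended clear; no verdict came back.

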